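# Load a bone folder in the drilling jig and hold the bush plate down

### The job

This bone folder is to get its hanging-cord hole. Pick it up with a light grip, because bone cracks when it is squeezed, lay it flat in the spring nest of the drilling jig and let go of it; then take the bush plate by its grip block, keep its drill bush towards the end of the jig with the slimmer pin, set it on the two locating pins, which it hides from you, and slide it about lightly until it drops over both, resting on the folder. Press it gently down against the spring until it is fully home on its rests, and finish there still holding it down, since the spring lifts it again if you let go; leave the other loose things on the table as they are.

Things in the scene. Friction and masses are not known exactly. Their poses are not given: they have to be found in the camera images.
- jig: Drilling jig: a heavy steel base 96 mm (its x) by 204 mm (its y), fixed on the table. Origin at the centre of its underside, z up; top face at z = 20 mm. Two upright pins on its long centre line; between them the spring nest; four rest buttons 8 mm high, 10 mm thick, at x = +-23.5, y = +-50 mm.
- pin_thick (a point): Tip of the thicker steel locating pin at the jig's y = -68 mm, 39 mm above the table, 19 mm above the base; 12 mm thick, its upper 5 mm tapering to 7 mm.
- pin_slim (a point): Tip of the slimmer steel locating pin at the jig's y = +68 mm, 39 mm above the table; 8 mm thick, its upper 5 mm tapering to 3 mm.
- jig_seat (a point): Point over the jig's centre, 28 mm above the table, level with the tops of the rest buttons; axes as the jig's. The bush plate's origin comes here, with the same axes, when the plate is fully home.
- nest_floor (a point): Centre of the floor of the spring nest, axes as the jig's; 25.5 mm above the table when up. An aluminium pad 36 x 113 mm, long along y. Round brass rails 4.8 mm above the floor: along both sides at |y| = 25 to 49 mm, leaving a channel 26.8 mm wide, and across the ends, 104 mm apart. The folder lies between them along y. No rails at |y| < 25 mm: room there for fingers beside the folder.
- nest (a joint): How far the spring nest is pushed down, m: 0 up, about 0.0055 when the bush plate is fully home on a folder. It pushes back with about 8 N at the top and 13.4 N at 5.5 mm; the plate's weight bears part of that, so the hand adds 7 to 9 N to bring the plate home.
- bush_plate: Bush plate, loose, about 0.4 kg: aluminium, 62 mm (its x) by 160 mm (its y) by 17 mm thick, lying flat. Origin at the centre of its underside. In the middle on top a black grip block, 18 mm across x, 34 mm along y, its top 57 mm above the underside; round it at the bottom a foot 28 x 54 mm with screw heads up to 24 mm above the underside.
- bores (a point): Same point as the plate's origin. In the underside are two blind bores 12 mm deep: 14.4 mm wide at y = -68 mm for the thick pin, 10.4 mm wide at y = +68 mm for the slim one, so it drops on one way round only. Height of the underside over the table: 39 mm on the pin tips, about 33.5 mm dropped on and resting on the folder, 28 mm fully home.
- grip (a point): Point in the middle of the bush plate's grip block, 45 mm above the plate's underside, axes as the plate's: grasp the block here across x (18 mm), from above.
- bush (a point): Point on the plate's underside below the drill bush, at the plate's y = +40 mm. The drill bush is the round steel ring, 19 mm across and 5 mm high, on top of the plate towards one end.
- bone_folder: Bone folder, loose, about 30 g: a flat cream-coloured strip 24 mm (its x) by 100 mm (its y) by 8 mm thick with rounded ends, lying flat; both ends alike. Origin at the centre of its underside. Brittle: more than 45 N from each finger cracks it, and so does the bush plate forced onto it with more than 40 N.
- spool_0: Thread spool, yellow thread on wood, 34 x 34 x 45 mm, on the table; a bystander, to be left where it is. Origin at the centre of its underside.
- spool_1: Thread spool, blue thread, 34 x 34 x 45 mm, on the table; a bystander, to be left where it is. Origin at the centre of its underside.
- chalk_1: Flat blue tailor's chalk, 38 x 46 x 8 mm, on the table; a bystander, to be left where it is. Origin at the centre of its underside.
- tape_measure: Rolled yellow tape measure, 45 mm wide, 16 mm high, on the table; a bystander, to be left where it is. Origin at the centre of its underside.
- wood_offcut: Small pale wood offcut, 29 x 76 x 12 mm, on the table; a bystander, to be left where it is. Origin at the centre of its underside.
Not all that is in view belongs to the job. What is shaped like the bone_folder but black or red is not meant.

How it is judged:
By the outcome, as a careful person would: the job done as asked, in the order asked, and still so for the second after the job is handed in, while the arm keeps its last pose, push and grip.
It also fails if it takes over 72 s, if anything falls off the work surface, if the arm or the gripper's body presses on something with over 40 N, if the wrist force passes 120 N, or if a joint passes its speed limit or range.

### The arm

A 7-joint arm with a two-finger parallel gripper is mounted at the origin on a cart in front of the work surface, level with it; the furniture and walls round the work are solid. World frame = base frame: x ahead of the robot, y to its left, z up, the work surface at z = 0. Lengths are in m, angles in rad, forces in N, time in s.
With the tool pointing down it reaches from about 0.4 to 0.85 m from the base axis. Payload 10.4 kg.
Tool frame: the origin (TCP) lies between the finger pads; the fingertips stand 22 mm ahead of it and the grasp point (between the pads) lies 3 mm ahead of it; z points along the fingers, y is the line along which they close (so a half turn about z gives the same grasp; the last joint's range is limited). The gripper opens to 85 mm and grips with 20 to 120 N. Pads are 22 mm wide; open, the fingers measure 114 mm over their backs; the gripper's body (76 mm by 85 mm) begins 54 mm behind the grasp point. The pads swing forward as they close: fully open they stand 13 mm farther back than shut.
Start: joints at [-1.162, 0.332, -0.065, 1.46, 0.022, 1.35, -0.088], TCP at [0.262, 0.568, 0.253] pointing down, gripper open.
Joint ranges: [-2.6, 2.6], [-0.5, 2.12], [-1.47, 1.34], [0.16, 2.42], [-1.27, 4.41], [0.06, 2.06], [-2.6, 2.6]. Speed limits (rad/s): [2.22, 2.22, 2.79, 2.79, 3.14, 3.14, 3.14].

### API

Orientations are given as a unit quaternion [w, x, y, z].
In Python, from workcell import * gives the robot as it stands.
- The arm moves only by the tool step_arm, never from a script. Its argument "targets" is a list of rows, each an object of numbers: "x", "y", "z": the shift along the tool's x, y, z each as a share of 0.5 m, from -1 to 1; "wx", "wy", "wz": the turn, a rotation vector about the tool's x, y, z each as a share of 180 degrees, from -1 to 1; "hand": the closure in counts, from 0 (fully open) to 255 (shut). In form: [{"x": .., "y": .., "z": .., "wx": .., "wy": .., "wz": .., "hand": ..}, ...]. A call has 1 to 10 rows; each row shifts and turns the commanded pose from where the row before left it, along the tool's axes as they then stand; what a row does not reach is not made up. A row lasts 1/8 s, in which the tool goes at most 62.5 mm and 10.7 degrees, less where a joint would pass 70% of its speed; a pose out of reach is approached as far as the arm can. A call with a number of a shift or a turn outside -1 to 1 is refused whole. A call with a gripper value outside its range is refused whole. The fingers move at their own pace and stop on an object; the grip force is fixed at half the most. Time passes only in rows, so rows that do not move let the fingers close. It gives the time, the measured TCP pose, the force, the opening and the grip force at its end, in the units of the state.
- sense(): the state, without advancing time (a new reading comes with each control period).
- capture(name): name is "scene" or "top" or "wrist"; returns a dict with "image" (400x640x3 uint8, blue, green, red), "depth" (400x640 float32, m along the optical axis (not along the pixel's ray), 0 where there is no reading), "fx", "fy", "cx", "cy" (pixels), "k1" (the pictures are not rectified: a ray, as slopes to the right and down, at radius r is drawn at 1 + k1 r^2 times it, then the intrinsics apply), "R" (3x3) and "t" (3): a world point X has camera coordinates R X + t. Camera axes: x right, y down, z forward; pixel columns grow to the right and rows downward; lengths in m; the calibration is good to about 2 mm. A picture is of the moment at which its call begins.
- finish_job(): hands the job in; it is judged then, once.
The state is a dict: "time_s": time; "joint_pos": joint angles; "joint_vel": joint speeds; "joint_efforts": joint torques, N m; "tcp_pos": TCP position; "orientation": TCP orientation; "ft_force": force on the tool from outside, world axes, zero at the start; "torque": the same for the moment, N m; "opening": finger opening in m; "grip_force": force on a finger pad.
Only numpy, scipy, OpenCV 4.12 (cv2) and the standard library are available. Lean on these libraries where they do the work, as an engineer would, in place of code of your own. Each camera call takes 0.05 s, during which the arm holds its last target. There are 200 camera calls.

## Working session

There is one attempt and no reset: what is moved stays moved. The work goes in short steps, Python scripts to look and compute and a tool call to move; the robot and the scene stay as the last step left them, time stands still between calls to the robot, and variables do not carry over. Pictures are saved under pics/ and viewed, at most 12 in all, crops included, and the job is handed in when it is done.

Besides the shell and the picture viewer there is one more tool, called after "Call:" by a JSON object that holds its "op" and its "data". step_arm: Moves the arm, as the interface text tells. Shift numbers are shares of 0.5 m and turn numbers shares of 180 degrees, none past 1 either way. Its arguments: {"type":"object","properties":{"targets":{"type":"array","items":{"type":"object","properties":{"x":{"type":"number"},"y":{"type":"number"},"z":{"type":"number"},"wx":{"type":"number"},"wy":{"type":"number"},"wz":{"type":"number"},"hand":{"type":"number"}}}}},"required":["targets"]}

```bash
mkdir -p pics; ls; cat > h.py <<'E'
from workcell import *
import numpy as np, cv2, pickle
from scipy.spatial.transform import Rotation as Rn
def snap(n,f):
    c=capture(n); cv2.imwrite(f'pics/{f}.png',c['image']); pickle.dump(c,open(f'pics/{f}.pkl','wb')); return c
def load(f): return pickle.load(open(f'pics/{f}.pkl','rb'))
def ray(c,u,v):
    K=np.array([[c['fx'],0,c['cx']],[0,c['fy'],c['cy']],[0,0,1]])
    p=cv2.undistortPoints(np.array([[[u,v]]],float),K,np.array([c['k1'],0,0,0.]))[0,0]
    return np.array([p[0],p[1],1])
def onz(c,u,v,z):
    R,t=np.array(c['R']),np.array(c['t']); o=-R.T@t; d=R.T@ray(c,u,v); return o+d*(z-o[2])/d[2]
def dep(c,u,v):
    R,t=np.array(c['R']),np.array(c['t']); return R.T@(ray(c,u,v)*c['depth'][int(v),int(u)]-t)
E
python3 - <<'E'
from h import *
for n in('top','scene'):
    c=snap(n,n+'0'); print(n,c['fx'],c['k1'],c['t'],np.round(c['R'],3).tolist())
print(sense())
E
```

```text
pics
top 456.1159899803605 -0.10639764886435714 [0.08064789 0.5410426  1.19140163] [[-0.014, -1.0, -0.023], [-0.989, 0.017, -0.146], [0.146, 0.02, -0.989]]
scene 389.26258723821985 -0.048944704711907615 [-0.36294833  0.31052302  0.89726597] [[0.736, -0.677, 0.017], [-0.401, -0.455, -0.795], [0.546, 0.578, -0.607]]
{'time_s': 0.1, 'joint_pos': array([-1.16160752,  0.33280525, -0.06469276,  1.4608404 ,  0.02157691,
        1.349887  , -0.08847821]), 'joint_vel': array([ 0.00158444, -0.00144967, -0.00028494,  0.00105373,  0.00092255,
        0.00136703, -0.00129431]), 'joint_efforts': array([ 1.52654342e-03, -6.26740766e+01,  4.91607701e-02, -3.92437184e+01,
        1.63089484e-02,  6.75598771e-03, -2.57774559e-05]), 'tcp_pos': array([0.2614339 , 0.5673673 , 0.25260567]), 'orientation': array([-1.16242319e-04,  2.14207085e-01,  9.76788071e-01, -6.11967231e-04]), 'ft_force': array([ 0.57543245,  0.66370309, -0.21675894]), 'torque': array([-0.02288981, -0.03177496,  0.02679674]), 'grip_force': 0.0, 'opening': 0.08557725979147537}
```

View pics/top0.png

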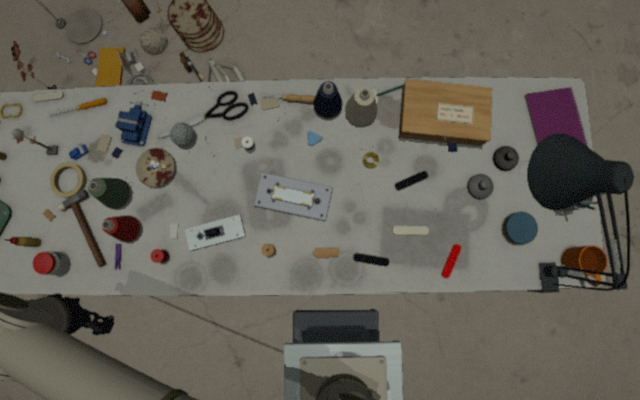

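View pics/scene0.png

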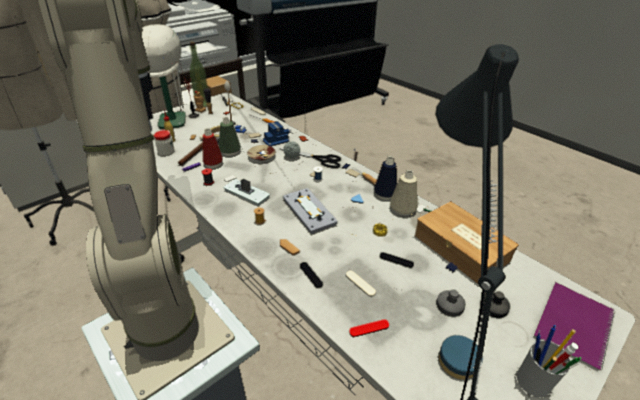

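Top picture: the folder (cream) is at about (410,230), the jig at (294,197), and the bush plate at (214,232). I'll enlarge this for pixel positions.

```bash
python3 - <<'E'
from h import *
c=load('top0')
a=c['image'][165:275,175:335]; b=c['image'][215:245,385:435]
A=cv2.resize(a,None,fx=5,fy=5,interpolation=cv2.INTER_CUBIC); cv2.imwrite('pics/crop0.png',A)
# folder & jig/plate by segmentation
g=c['image'].astype(int)
hsv=cv2.cvtColor(c['image'],cv2.COLOR_BGR2HSV)
print(c['image'][230,400:422:4].tolist(), c['image'][245,410].tolist(),c['image'][210,270].tolist(),c['image'][240,200].tolist())
for n,(u,v) in dict(fold=(410,230),jig=(265,205),plate=(195,240),table=(300,240)).items(): print(n,dep(c,u,v).round(4))
# folder
m=np.zeros(g.shape[:2],np.uint8); m[220:242,388:434]=(g[220:242,388:434].min(2)>125)*255
cs=max(cv2.findContours(m,0,1)[0],key=cv2.contourArea); r=cv2.minAreaRect(cs); print(r)
P=np.array([onz(c,u,v,.008)[:2] for u,v in cv2.boxPoints(r)]); print(P.round(4),P.mean(0))
E
```

```text
[[129, 148, 152], [129, 148, 152], [128, 147, 152], [126, 145, 149], [128, 144, 149], [125, 143, 150]] [103, 111, 110] [92, 99, 98] [134, 140, 130]
fold [ 0.4516 -0.1931  0.0035]
jig [0.5258 0.2051 0.0187]
plate [0.4317 0.3985 0.0202]
table [ 0.4293  0.1106 -0.001 ]
((410.5, 230.0), (6.0, 33.0), 90.0)
[[ 0.4603 -0.1484]
 [ 0.4586 -0.2396]
 [ 0.4421 -0.2389]
 [ 0.4438 -0.1478]] [ 0.45119929 -0.19368902]
```

View pics/crop0.png

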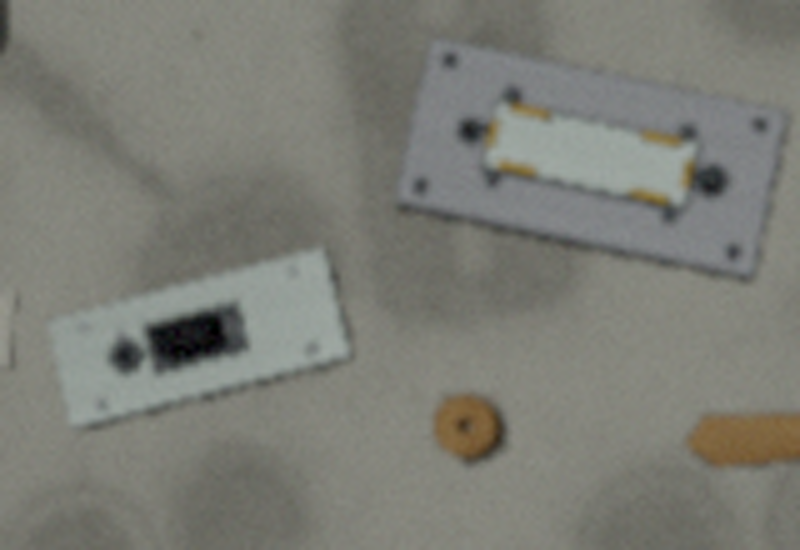

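```bash
cat >> h.py <<'E'
def move(p,yaw,q0=None,p0=None):
    """rows numbers for going from the sensed pose to tcp p, pointing down, tool y along world angle yaw (mod pi)"""
    s=sense(); p0=s['tcp_pos'] if p0 is None else p0
    q=s['orientation'] if q0 is None else q0
    R=Rn.from_quat(np.r_[q[1:],q[0]])
    best=None
    for k in(0,np.pi):
        y=np.array([np.cos(yaw+k),np.sin(yaw+k),0]); z=np.array([0,0,-1.]); T=Rn.from_matrix(np.c_[np.cross(y,z),y,z])
        w=(R.inv()*T).as_rotvec()
        if best is None or np.linalg.norm(w)<np.linalg.norm(best): best=w
    d=R.inv().apply(np.array(p)-p0)
    print('shift(tool,share)',(d/.5).round(4),'turn share',(best/np.pi).round(4),'deg',np.degrees(best).round(2))
E
python3 - <<'E'
from h import *
c=load('top0')
def rect(pts,z):
    P=np.array([onz(c,175+(x+.5)/5-.5,165+(y+.5)/5-.5,z) for x,y in pts]); 
    ax=(P[0]+P[3]-P[1]-P[2]); print(P.mean(0).round(4),'y-axis ang',np.degrees(np.arctan2(ax[1],ax[0])).round(2),'len',np.linalg.norm(ax)/2, np.linalg.norm(P[0]+P[1]-P[2]-P[3])/2)
rect([(433,42),(788,113),(755,277),(400,206)],.02)
rect([(50,323),(323,248),(352,355),(78,427)],.017)
a=onz(c,175+470/5,165+130/5,.03);b=onz(c,175+712/5,165+180/5,.03); print(a,b,(a+b)/2)
print(Rn.from_quat(np.r_[sense()['orientation'][1:],sense()['orientation'][0]]).as_matrix().round(3))
move([.42,-.193,.25],0)
E
```

```text
[0.5482 0.127  0.02  ] y-axis ang 77.63 len 0.20012046749535767 0.09293020888022457
[0.4526 0.3447 0.017 ] y-axis ang 104.27 len 0.15712659668820755 0.06069169406426173
[0.5627511 0.1927604 0.03     ] [0.53288586 0.06063219 0.03      ] [0.54781848 0.1266963  0.03      ]
[[-0.908  0.418 -0.   ]
 [ 0.418  0.908 -0.001]
 [-0.    -0.001 -1.   ]]
shift(tool,share) [-0.9244 -1.2485  0.0068] turn share [-3.000e-04  2.000e-04  3.626e-01] deg [-6.000e-02  4.000e-02  6.526e+01]
```

Call:
{"op": "step_arm", "data": {"targets": [{"x": -0.058,"y": -0.078,"hand": 0},{"x": -0.058,"y": -0.078,"hand": 0},{"x": -0.058,"y": -0.078,"hand": 0},{"x": -0.058,"y": -0.078,"hand": 0},{"x": -0.058,"y": -0.078,"hand": 0},{"x": -0.058,"y": -0.078,"hand": 0},{"x": -0.058,"y": -0.078,"hand": 0},{"x": -0.058,"y": -0.078,"hand": 0},{"x": -0.058,"y": -0.078,"hand": 0},{"x": -0.058,"y": -0.078,"hand": 0}]}}

```text
validation failed for argument at $.ta...
```

Call:
{"op": "step_arm", "data": {"targets": [{"x": -0.058,"y": -0.078,"hand": 0},{"x": -0.058,"y": -0.078,"hand": 0},{"x": -0.058,"y": -0.078,"hand": 0},{"wz": 0.052,"hand": 0},{"wz": 0.052,"hand": 0},{"wz": 0.052,"hand": 0},{"wz": 0.052,"hand": 0},{"wz": 0.052,"hand": 0},{"wz": 0.052,"hand": 0},{"wz": 0.052,"hand": 0}]}}

```text
validation failed for argument at $.ta...
```

```bash
python3 - <<'E'
from h import *
s=sense();print(s['time_s'],s['joint_pos'].round(2),s['tcp_pos'].round(4),s['orientation'].round(4))
c=snap('wrist','w1'); print(c['fx'],c['k1'],np.round(c['R'],3).tolist(),(-np.array(c['R']).T@c['t']).round(4))
move([.451,-.193,.2],0)
E
```

```text
0.1 [-1.16  0.33 -0.06  1.46  0.02  1.35 -0.09] [0.2614 0.5674 0.2526] [-1.000e-04  2.142e-01  9.768e-01 -6.000e-04]
342.9868990964651 0.006367795064750049 [[0.418, 0.908, -0.002], [0.861, -0.396, 0.32], [0.29, -0.136, -0.947]] [0.1853 0.6016 0.3726]
shift(tool,share) [-0.9808 -1.2225  0.1067] turn share [-3.000e-04  2.000e-04  3.626e-01] deg [-5.000e-02  4.000e-02  6.526e+01]
```

View pics/w1.png

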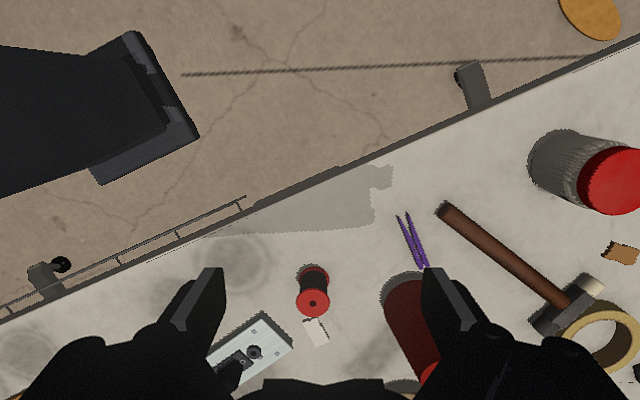

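The arm has not moved because the rows were refused, so the wrist picture shows the start view: fingers at (215,280) and (430,280), plate at (250,345). I'll send full rows this time.

Call:
{"op": "step_arm", "data": {"targets": [{"x": -0.058,"y": -0.078,"z": 0,"wx": 0,"wy": 0,"wz": 0,"hand": 0},{"x": -0.058,"y": -0.078,"z": 0,"wx": 0,"wy": 0,"wz": 0,"hand": 0},{"x": -0.058,"y": -0.078,"z": 0,"wx": 0,"wy": 0,"wz": 0,"hand": 0},{"x": -0.058,"y": -0.078,"z": 0,"wx": 0,"wy": 0,"wz": 0,"hand": 0},{"x": -0.058,"y": -0.078,"z": 0,"wx": 0,"wy": 0,"wz": 0,"hand": 0},{"x": -0.058,"y": -0.078,"z": 0,"wx": 0,"wy": 0,"wz": 0,"hand": 0},{"x": -0.058,"y": -0.078,"z": 0,"wx": 0,"wy": 0,"wz": 0,"hand": 0},{"x": -0.058,"y": -0.078,"z": 0,"wx": 0,"wy": 0,"wz": 0,"hand": 0}]}}

```text
time_s: 1.15
tcp_pos: [0.3417, 0.1856, 0.2532]
orientation: [-0.0, 0.214, 0.977, 0.0]
ft_force: [1.0, -0.6, -0.0]
opening: 0.0851
grip_force: 0.0
```

Call:
{"op": "step_arm", "data": {"targets": [{"x": -0.058,"y": -0.078,"z": 0,"wx": 0,"wy": 0,"wz": 0,"hand": 0},{"x": -0.058,"y": -0.078,"z": 0,"wx": 0,"wy": 0,"wz": 0,"hand": 0},{"x": -0.058,"y": -0.078,"z": 0,"wx": 0,"wy": 0,"wz": 0,"hand": 0},{"x": -0.058,"y": -0.078,"z": 0,"wx": 0,"wy": 0,"wz": 0,"hand": 0},{"x": -0.058,"y": -0.078,"z": 0,"wx": 0,"wy": 0,"wz": 0,"hand": 0},{"x": -0.058,"y": -0.078,"z": 0,"wx": 0,"wy": 0,"wz": 0,"hand": 0},{"x": -0.058,"y": -0.078,"z": 0,"wx": 0,"wy": 0,"wz": 0.052,"hand": 0}]}}

```text
time_s: 2.02
tcp_pos: [0.4118, -0.1472, 0.2534]
orientation: [0.0, 0.294, 0.956, 0.0]
ft_force: [1.2, 1.1, -0.5]
opening: 0.0855
grip_force: 0.0
```

Call:
{"op": "step_arm", "data": {"targets": [{"x": 0,"y": 0,"z": 0,"wx": 0,"wy": 0,"wz": 0.052,"hand": 0},{"x": 0,"y": 0,"z": 0,"wx": 0,"wy": 0,"wz": 0.052,"hand": 0},{"x": 0,"y": 0,"z": 0,"wx": 0,"wy": 0,"wz": 0.052,"hand": 0},{"x": 0,"y": 0,"z": 0,"wx": 0,"wy": 0,"wz": 0.052,"hand": 0},{"x": 0,"y": 0,"z": 0,"wx": 0,"wy": 0,"wz": 0.052,"hand": 0},{"x": 0,"y": 0,"z": 0,"wx": 0,"wy": 0,"wz": 0.05,"hand": 0}]}}

```text
time_s: 2.78
tcp_pos: [0.4116, -0.1457, 0.2531]
orientation: [-0.0, 0.708, 0.706, 0.0]
ft_force: [0.4, 0.2, 0.4]
opening: 0.0852
grip_force: 0.0
```

```bash
python3 - <<'E'
from h import *
s=sense();print(s['time_s'],s['joint_pos'].round(2),s['tcp_pos'].round(4),s['orientation'].round(4),s['ft_force'])
c=snap('wrist','w2'); print((-np.array(c['R']).T@c['t']).round(4))
E
```

```text
2.775 [-0.45 -0.15  0.63  1.95  0.09  1.31  0.15] [ 0.4116 -0.1457  0.2531] [-2.000e-04  7.084e-01  7.058e-01  0.000e+00] [0.43399038 0.23370284 0.41304977]
[ 0.4109 -0.0635  0.3732]
```

View pics/w2.png

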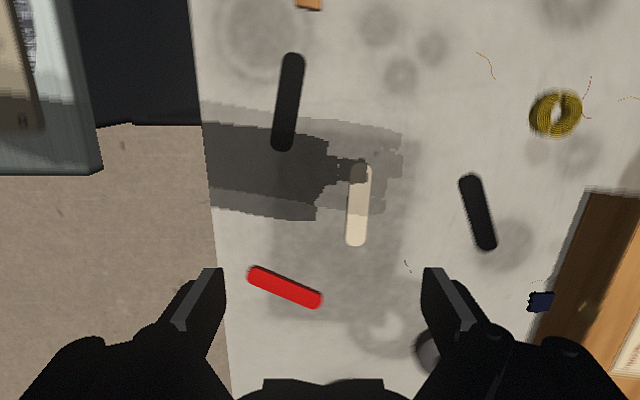

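The wrist picture shows the cream folder from (362,163) to (356,247), about 21 px wide. I'll work out its pose.

```bash
python3 - <<'E'
from h import *
c=load('w2')
im=c['image']; hs=cv2.cvtColor(im,cv2.COLOR_BGR2HSV)
roi=(slice(155,255),slice(335,385))
sub=hs[roi].reshape(-1,3); print(hs[200,358],hs[175,362],hs[200,345],hs[200,380],hs[170,350])
# direct points
a=onz(c,362,163,.008); b=onz(c,356,247,.008); print(a,b,(a+b)/2,np.linalg.norm(a-b),np.degrees(np.arctan2(*(a-b)[1::-1])))
l=onz(c,349,206,.008);r=onz(c,370,206,.008);print(l,r)
d=[dep(c,u,v) for u,v in((362,180),(358,205),(357,235),(320,230))];print(np.round(d,4))
Hm=((hs[...,1]>40)&(hs[...,0]>10)&(hs[...,0]<30)).astype(np.uint8)*255
m=np.zeros_like(Hm); m[roi]=Hm[roi]
q=max(cv2.findContours(m,0,1)[0],key=cv2.contourArea); r=cv2.minAreaRect(q); print(r)
P=np.array([onz(c,u,v,.008) for u,v in cv2.boxPoints(r)]); print(P.round(4),P.mean(0))
E
```

```text
[ 19  52 178] [17 57 81] [ 14  33 115] [ 17  33 122] [16 49 67]
[ 0.45246158 -0.14466521  0.008     ] [ 0.44872511 -0.24543825  0.008     ] [ 0.45059334 -0.19505173  0.008     ] 0.10084229199106337 87.87655561112412
[ 0.4394104  -0.19411567  0.008     ] [ 0.46313988 -0.1941858   0.008     ]
[[ 0.4533 -0.1642  0.0062]
 [ 0.4496 -0.193   0.0078]
 [ 0.4496 -0.2306  0.0066]
 [ 0.4063 -0.2277 -0.0015]]
((357.8352355957031, 203.9436492919922), (23.17117691040039, 84.62883758544922), 4.844000339508057)
[[ 0.433  -0.243   0.008 ]
 [ 0.4393 -0.1422  0.008 ]
 [ 0.4643 -0.1444  0.008 ]
 [ 0.4603 -0.2456  0.008 ]] [ 0.44922348 -0.19379499  0.008     ]
```

```bash
python3 - <<'E'
from h import *
move([.4503,-.1942,.0245],np.radians(-2.2))
E
```

```text
shift(tool,share) [-0.0963  0.0785  0.4572] turn share [-0.0001 -0.0001  0.0087] deg [-0.02 -0.02  1.56]
```

Call:
{"op": "step_arm", "data": {"targets": [{"x": -0.0963,"y": 0.0785,"z": 0,"wx": 0,"wy": 0,"wz": 0.0087,"hand": 100},{"x": 0,"y": 0,"z": 0.09,"wx": 0,"wy": 0,"wz": 0,"hand": 100},{"x": 0,"y": 0,"z": 0.1,"wx": 0,"wy": 0,"wz": 0,"hand": 100},{"x": 0,"y": 0,"z": 0.1,"wx": 0,"wy": 0,"wz": 0,"hand": 120},{"x": 0,"y": 0,"z": 0.1,"wx": 0,"wy": 0,"wz": 0,"hand": 140},{"x": 0,"y": 0,"z": 0.04,"wx": 0,"wy": 0,"wz": 0,"hand": 150},{"x": 0,"y": 0,"z": 0,"wx": 0,"wy": 0,"wz": 0,"hand": 150}]}}

```text
time_s: 3.7
tcp_pos: [0.45, -0.1936, 0.0371]
orientation: [-0.001, 0.715, 0.699, -0.001]
ft_force: [0.5, -1.2, 1.2]
opening: 0.0352
grip_force: 0.0
```

```bash
python3 - <<'E'
from h import *
s=sense();print(s['opening'],s['ft_force'])
move([.4503,-.1942,.0245],np.radians(-2.2))
E
```

```text
0.035167064577441634 [ 0.54855702 -1.22806073  1.22491946]
shift(tool,share) [-0.0011  0.0007  0.0252] turn share [-0.0011  0.      0.0047] deg [-0.19  0.01  0.84]
```

Call:
{"op": "step_arm", "data": {"targets": [{"x": 0,"y": 0,"z": 0.025,"wx": 0,"wy": 0,"wz": 0.0045,"hand": 165},{"x": 0,"y": 0,"z": 0,"wx": 0,"wy": 0,"wz": 0,"hand": 175},{"x": 0,"y": 0,"z": 0,"wx": 0,"wy": 0,"wz": 0,"hand": 180},{"x": 0,"y": 0,"z": 0,"wx": 0,"wy": 0,"wz": 0,"hand": 183}]}}

```text
time_s: 4.2
tcp_pos: [0.4516, -0.1938, 0.0263]
orientation: [0.0, 0.721, 0.693, 0.0]
ft_force: [1.0, 0.5, 0.4]
opening: 0.0241
grip_force: 0.1
```

Call:
{"op": "step_arm", "data": {"targets": [{"x": 0,"y": 0,"z": 0,"wx": 0,"wy": 0,"wz": 0,"hand": 185},{"x": 0,"y": 0,"z": 0,"wx": 0,"wy": 0,"wz": 0,"hand": 185}]}}

```text
time_s: 4.45
tcp_pos: [0.4516, -0.1938, 0.0263]
orientation: [0.0, 0.721, 0.693, 0.0]
ft_force: [-0.8, 2.0, 6.3]
opening: 0.0238
grip_force: 8.6
```

Call:
{"op": "step_arm", "data": {"targets": [{"x": 0,"y": 0,"z": -0.003,"wx": 0,"wy": 0,"wz": 0,"hand": 185},{"x": 0,"y": 0,"z": 0,"wx": 0,"wy": 0,"wz": 0,"hand": 186},{"x": 0,"y": 0,"z": 0,"wx": 0,"wy": 0,"wz": 0,"hand": 186}]}}

```text
time_s: 4.82
tcp_pos: [0.451, -0.1937, 0.0272]
orientation: [-0.0, 0.721, 0.693, -0.0]
ft_force: [0.5, 0.6, 0.1]
opening: 0.0234
grip_force: 13.1
```

Call:
{"op": "step_arm", "data": {"targets": [{"x": 0,"y": 0,"z": 0,"wx": 0,"wy": 0,"wz": 0,"hand": 187},{"x": 0,"y": 0,"z": 0,"wx": 0,"wy": 0,"wz": 0,"hand": 188},{"x": 0,"y": 0,"z": -0.02,"wx": 0,"wy": 0,"wz": 0,"hand": 188},{"x": 0,"y": 0,"z": -0.06,"wx": 0,"wy": 0,"wz": 0,"hand": 188},{"x": 0,"y": 0,"z": -0.08,"wx": 0,"wy": 0,"wz": 0,"hand": 188},{"x": 0,"y": 0,"z": -0.08,"wx": 0,"wy": 0,"wz": 0,"hand": 188},{"x": 0,"y": 0,"z": -0.06,"wx": 0,"wy": 0,"wz": 0,"hand": 188},{"x": 0,"y": 0,"z": 0,"wx": 0,"wy": 0,"wz": 0,"hand": 188}]}}

```text
time_s: 5.82
tcp_pos: [0.4523, -0.1943, 0.1798]
orientation: [0.002, 0.721, 0.693, 0.002]
ft_force: [-0.3, -0.3, -0.7]
opening: 0.0229
grip_force: 22.9
```

```bash
python3 - <<'E'
from h import *
s=sense();print(s['opening'],s['grip_force'],s['tcp_pos'],s['orientation'].round(4))
move([.53,.05,.18],np.radians(-12.4))
E
```

```text
0.022934604951486196 22.85678654909134 [ 0.45229687 -0.19427668  0.17978936] [0.0015 0.7211 0.6928 0.0017]
shift(tool,share) [4.944e-01 1.358e-01 4.000e-04] turn share [ 0.0015 -0.0003  0.0562] deg [ 0.26 -0.05 10.11]
```

```bash
python3 - <<'E'
from h import *
move([.536,.073,.30],np.radians(-12.4))
E
```

```text
shift(tool,share) [ 0.5409  0.147  -0.2395] turn share [ 0.0015 -0.0003  0.0562] deg [ 0.26 -0.05 10.11]
```

Call:
{"op": "step_arm", "data": {"targets": [{"x": 0.07,"y": 0.02,"z": -0.04,"wx": 0,"wy": 0,"wz": 0,"hand": 188},{"x": 0.1,"y": 0.027,"z": -0.04,"wx": 0,"wy": 0,"wz": 0,"hand": 188},{"x": 0.1,"y": 0.025,"z": -0.04,"wx": 0,"wy": 0,"wz": 0,"hand": 188},{"x": 0.1,"y": 0.025,"z": -0.04,"wx": 0,"wy": 0,"wz": 0,"hand": 188},{"x": 0.1,"y": 0.025,"z": -0.04,"wx": 0,"wy": 0,"wz": 0,"hand": 188},{"x": 0.07,"y": 0.025,"z": -0.04,"wx": 0.0005,"wy": 0,"wz": 0.028,"hand": 188},{"x": 0,"y": 0,"z": 0,"wx": 0.0005,"wy": 0,"wz": 0.028,"hand": 188},{"x": 0,"y": 0,"z": 0,"wx": 0,"wy": 0,"wz": 0,"hand": 188},{"x": 0,"y": 0,"z": 0,"wx": 0,"wy": 0,"wz": 0,"hand": 188}]}}

```text
time_s: 6.95
tcp_pos: [0.535, 0.0724, 0.2967]
orientation: [-0.001, 0.779, 0.627, -0.002]
ft_force: [0.6, -1.0, -0.7]
opening: 0.0227
grip_force: 22.9
```

```bash
python3 - <<'E'
from h import *
s=sense();print(s['opening'],s['grip_force'],s['tcp_pos'],s['orientation'].round(4))
c=snap('wrist','w3'); 
cv2.imwrite('pics/w3c.png',cv2.resize(c['image'][0:300,180:460],None,fx=2,fy=2,interpolation=cv2.INTER_CUBIC))
E
```

```text
0.022721571326342182 22.868208289146423 [0.53498225 0.07238713 0.29673416] [-0.0013  0.7788  0.6272 -0.0015]
```

View pics/w3c.png

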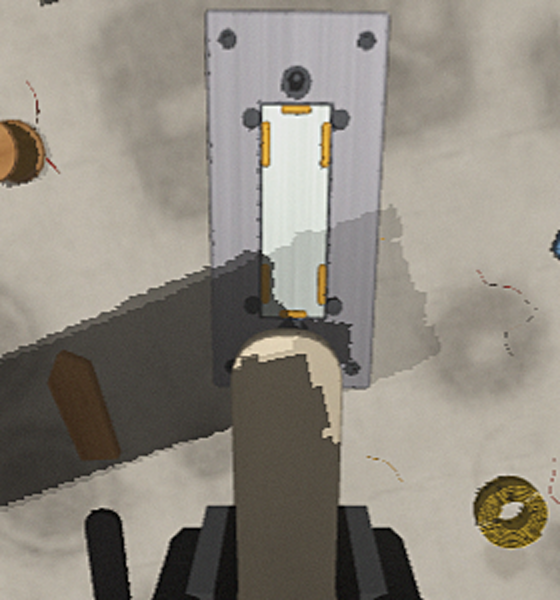

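The crop shows the nest (pad x 261–330, y 103–317), a pin at (295,80), the other pin hidden at (290,325), and the held folder centred with its end at (287,334). I'll compute the offsets.

```bash
python3 - <<'E'
from h import *
c=load('w3'); s=sense()
W=lambda x,y,z: onz(c,180+(x+.5)/2-.5,(y+.5)/2-.5,z)
def ax(a,b): d=b-a; return np.degrees(np.arctan2(d[1],d[0])).round(2)
t,b=W(296,109,.030),W(290.5,314,.030); print('end rails',t,b,(t+b)/2,np.linalg.norm(t-b),ax(b,t))
P=[W(x,y,.030) for x,y in((265.5,143),(326,143),(322,283),(267,283))]
print('side rails',np.mean(P,0),ax((P[2]+P[3])/2,(P[0]+P[1])/2),np.linalg.norm(P[0]-P[1]),np.linalg.norm(P[2]-P[3]))
Q=[W(x,y,.020) for x,y in((206,10),(388,13),(369,387),(215,387))]
print('base',np.mean(Q,0),ax((Q[2]+Q[3])/2,(Q[0]+Q[1])/2),np.linalg.norm(Q[0]-Q[1]),np.linalg.norm(Q[1]-Q[2]))
p=W(295,80,.039);print('pin top',p)
z=s['tcp_pos'][2]-.0192
f1=[(W(233,385,z)),(W(341,385,z))];f2=[W(236,500,z),W(337,500,z)]
m1,m2=sum(f1)/2,sum(f2)/2; e=W(288,334,z)
print('folder',m1,m2,ax(m2,m1),np.linalg.norm(f1[0]-f1[1]),np.linalg.norm(f2[0]-f2[1]),'end',e)
R=Rn.from_quat(np.r_[s['orientation'][1:],s['orientation'][0]])
print('in tool',R.inv().apply(m1-s['tcp_pos']),R.inv().apply(m2-s['tcp_pos']),R.inv().apply(e-s['tcp_pos']),'toolx',np.degrees(np.arctan2(*R.as_matrix()[1::-1,0])))
print('depth folder z',dep(c,180+288/2,200),dep(c,180+288/2,240))
E
```

```text
end rails [0.56114761 0.18014581 0.03      ] [0.53560074 0.07540358 0.03      ] [0.54837417 0.12777469 0.03      ] 0.10781269746008426 76.29
side rails [0.54954679 0.12810187 0.03      ] 77.41 0.031904319870820964 0.030927777429802846
base [0.5490018  0.12747987 0.02      ] 77.12 0.09299680170090985 0.2004191402762664
pin top [0.56323645 0.19269246 0.039     ]
folder [0.54221575 0.11013717 0.27768422] [0.53633451 0.08365537 0.27768422] 77.48 0.022937069163839252 0.02273557965833506 end [0.54477861 0.1209103  0.27768422]
in tool [ 0.03839386 -0.00095875  0.01918735] [ 0.01126701 -0.00105126  0.01919928] [ 0.04946576 -0.00075474  0.01918185] toolx 77.67411512602706
depth folder z [0.54181846 0.10677711 0.27800228] [0.53778171 0.08818044 0.27748046]
```

```bash
python3 - <<'E'
from h import *
move([.5495,.1279,.066],np.radians(-12.5))
E
```

```text
shift(tool,share) [0.1148 0.0063 0.4617] turn share [-0.0012  0.0001  0.001 ] deg [-0.22  0.02  0.17]
```

Call:
{"op": "step_arm", "data": {"targets": [{"x": 0.06,"y": 0.003,"z": 0.03,"wx": -0.001,"wy": 0,"wz": 0.001,"hand": 188},{"x": 0.055,"y": 0.0033,"z": 0.08,"wx": 0,"wy": 0,"wz": 0,"hand": 188},{"x": 0,"y": 0,"z": 0.1,"wx": 0,"wy": 0,"wz": 0,"hand": 188},{"x": 0,"y": 0,"z": 0.1,"wx": 0,"wy": 0,"wz": 0,"hand": 188},{"x": 0,"y": 0,"z": 0.1,"wx": 0,"wy": 0,"wz": 0,"hand": 188},{"x": 0,"y": 0,"z": 0.05,"wx": 0,"wy": 0,"wz": 0,"hand": 188},{"x": 0,"y": 0,"z": 0,"wx": 0,"wy": 0,"wz": 0,"hand": 188},{"x": 0,"y": 0,"z": 0,"wx": 0,"wy": 0,"wz": 0,"hand": 188},{"x": 0,"y": 0,"z": 0,"wx": 0,"wy": 0,"wz": 0,"hand": 188}]}}

```text
time_s: 8.12
tcp_pos: [0.5516, 0.1287, 0.0688]
orientation: [0.0, 0.78, 0.626, 0.001]
ft_force: [0.9, -0.1, -0.4]
opening: 0.0227
grip_force: 22.9
```

```bash
python3 - <<'E'
from h import *
s=sense();print(s['grip_force'])
move([.5495,.1279,.066],np.radians(-12.5))
c=snap('wrist','w4')
cv2.imwrite('pics/w4c.png',cv2.resize(c['image'][120:320,200:440],None,fx=3,fy=3,interpolation=cv2.INTER_CUBIC))
E
```

```text
22.86781758069992
shift(tool,share) [-0.0025 -0.0038  0.0056] turn share [ 0.0006 -0.0004 -0.0002] deg [ 0.11 -0.08 -0.03]
```

View pics/w4c.png

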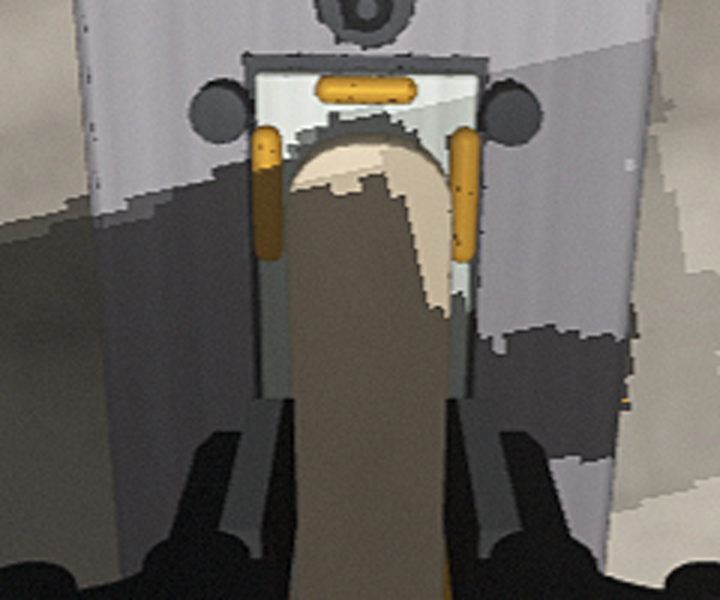

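The crop shows folder edges at 287/452 and rail inner edges at 283/451 at row 200, with the folder slightly to the right of the channel. I'll make it metric.

```bash
python3 - <<'E'
from h import *
c=load('w4'); s=sense(); tp=s['tcp_pos']
R=Rn.from_quat(np.r_[s['orientation'][1:],s['orientation'][0]])
W=lambda x,y,z: (R.inv().apply(onz(c,200+(x+.5)/3-.5,120+(y+.5)/3-.5,z)-tp)*1e3).round(2)
z=tp[2]-.0192
for y,l,r in((200,287,452),(260,288,452),(400,293,449.5),(500,296,447)): print('fold',(W(l,y,z)+W(r,y,z))/2,W(r,y,z)-W(l,y,z))
for y,l,r in((140,267,466),(200,268,466),(250,268,464)): print('rail',(W(l,y,.0279)+W(r,y,.0279))/2,W(r,y,.0279)-W(l,y,.0279))
for y,l,r in((80,254,481),(300,258,475),(390,259,471)): print('pad',(W(l,y,.0255)+W(r,y,.0255))/2,W(r,y,.0255)-W(l,y,.0255))
for y,l,r in((110,89,651),(400,108,625),):print('base',(W(l,y,.02)+W(r,y,.02))/2,W(r,y,.02)-W(l,y,.02))
print('end rail',W(366,90,.0279),'fold end',W(366,143,z),'pin',W(366,8,.039),'buttons',W(220,112,.028),W(511,112,.028))
E
```

```text
fold [40.93 -0.92 19.25] [ 0.   23.3   0.04]
fold [31.935 -0.85  19.24 ] [-1.000e-02  2.362e+01  4.000e-02]
fold [ 9.495 -0.66  19.21 ] [-1.000e-02  2.362e+01  4.000e-02]
fold [-7.905 -0.61  19.19 ] [-1.00e-02  2.36e+01  4.00e-02]
rail [44.58  -1.425 40.775] [ 0.   31.81  0.05]
rail [34.595 -1.355 40.76 ] [-1.000e-02  3.227e+01  6.000e-02]
rail [25.975 -1.53  40.75 ] [-1.000e-02  3.246e+01  6.000e-02]
pad [53.775 -1.265 43.185] [-1.000e-02  3.613e+01  7.000e-02]
pad [16.095 -1.465 43.14 ] [-1.000e-02  3.709e+01  6.000e-02]
pad [-0.975 -1.75  43.115] [-1.000e-02  3.736e+01  7.000e-02]
base [47.825 -0.87  48.68 ] [-1.00e-02  9.33e+01  1.60e-01]
base [-5.78 -1.5  48.61] [-2.000e-02  9.446e+01  1.600e-01]
end rail [52.61 -1.5  40.78] fold end [49.16 -1.41 19.26] pin [66.41 -1.43 29.7 ] buttons [ 49.13 -24.61  40.64] [49.13 21.45 40.72]
```

Call:
{"op": "step_arm", "data": {"targets": [{"x": -0.001,"y": -0.0018,"z": 0,"wx": 0,"wy": 0,"wz": 0.004,"hand": 188},{"x": 0,"y": 0,"z": 0.014,"wx": 0,"wy": 0,"wz": 0,"hand": 188},{"x": 0,"y": 0,"z": 0.008,"wx": 0,"wy": 0,"wz": 0,"hand": 188},{"x": 0,"y": 0,"z": 0,"wx": 0,"wy": 0,"wz": 0,"hand": 188}]}}

```text
time_s: 8.68
tcp_pos: [0.5494, 0.1281, 0.0557]
orientation: [-0.0, 0.784, 0.621, -0.001]
ft_force: [0.2, 0.4, -0.6]
opening: 0.0223
grip_force: 22.9
```

Call:
{"op": "step_arm", "data": {"targets": [{"x": 0,"y": 0,"z": 0.004,"wx": 0,"wy": 0,"wz": 0,"hand": 188},{"x": 0,"y": 0,"z": 0.003,"wx": 0,"wy": 0,"wz": 0,"hand": 188},{"x": 0,"y": 0,"z": 0,"wx": 0,"wy": 0,"wz": 0,"hand": 188}]}}

```text
time_s: 9.05
tcp_pos: [0.5497, 0.1282, 0.0527]
orientation: [0.0, 0.784, 0.621, -0.0]
ft_force: [-0.1, 0.3, 0.2]
opening: 0.0232
grip_force: 22.9
```

Call:
{"op": "step_arm", "data": {"targets": [{"x": 0,"y": 0,"z": 0.002,"wx": 0,"wy": 0,"wz": 0,"hand": 188},{"x": 0,"y": 0,"z": 0,"wx": 0,"wy": 0,"wz": 0,"hand": 188}]}}

```text
time_s: 9.3
tcp_pos: [0.5498, 0.1283, 0.052]
orientation: [0.0, 0.784, 0.621, 0.0]
ft_force: [-0.3, -0.3, 1.9]
opening: 0.0228
grip_force: 23.1
```

Call:
{"op": "step_arm", "data": {"targets": [{"x": 0,"y": 0,"z": 0,"wx": 0,"wy": 0,"wz": 0,"hand": 184},{"x": 0,"y": 0,"z": 0,"wx": 0,"wy": 0,"wz": 0,"hand": 178},{"x": 0,"y": 0,"z": 0,"wx": 0,"wy": 0,"wz": 0,"hand": 150},{"x": 0,"y": 0,"z": 0,"wx": 0,"wy": 0,"wz": 0,"hand": 150},{"x": 0,"y": 0,"z": -0.05,"wx": 0,"wy": 0,"wz": 0,"hand": 150},{"x": 0,"y": 0,"z": -0.1,"wx": 0,"wy": 0,"wz": 0,"hand": 100},{"x": 0,"y": 0,"z": -0.1,"wx": 0,"wy": 0,"wz": 0,"hand": 60},{"x": 0,"y": 0,"z": -0.1,"wx": 0,"wy": 0,"wz": 0,"hand": 60},{"x": -0.1,"y": 0,"z": -0.05,"wx": 0,"wy": 0,"wz": 0,"hand": 60},{"x": 0,"y": 0,"z": 0,"wx": 0,"wy": 0,"wz": 0,"hand": 60}]}}

```text
time_s: 10.55
tcp_pos: [0.539, 0.0756, 0.2544]
orientation: [0.001, 0.786, 0.619, 0.002]
ft_force: [1.0, 0.3, -0.3]
opening: 0.0651
grip_force: 0.0
```

```bash
python3 - <<'E'
from h import *
s=sense();print(s['tcp_pos'],s['orientation'].round(4))
c=snap('wrist','w5')
cv2.imwrite('pics/w5c.png',cv2.resize(c['image'][0:200,220:420],None,fx=3,fy=3,interpolation=cv2.INTER_CUBIC))
E
```

```text
[0.53904332 0.07555597 0.25438764] [0.0009 0.7858 0.6185 0.0018]
```

View pics/w5c.png

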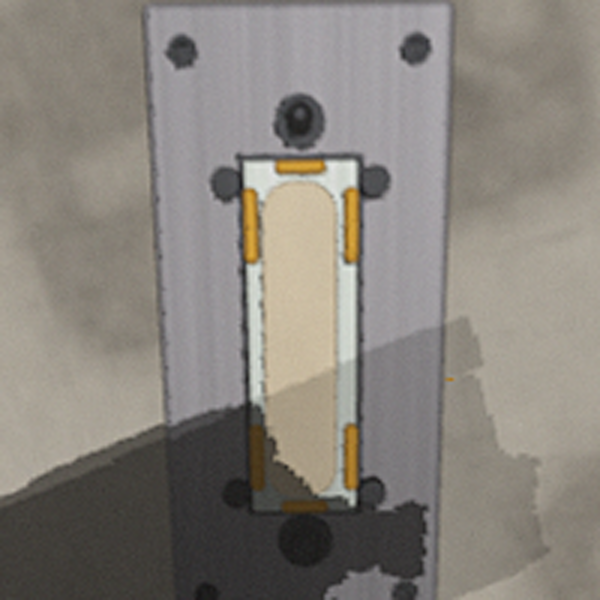

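The folder lies flat between all the rails. The thick pin is at the lower (world -y) end at (305,540), and the slim one with its collar is at (300,118). Next is the plate.

```bash
python3 - <<'E'
from h import *
c=load('w5'); s=sense()
W=lambda x,y,z: onz(c,220+(x+.5)/3-.5,(y+.5)/3-.5,z)
t,b=W(300,118,.035),W(305,541,.035);d=t-b;print('pins',t,b,(t+b)/2,np.linalg.norm(d),np.degrees(np.arctan2(d[1],d[0])))
P=[W(250,226,.028),W(351,226,.028),W(351,457,.028),W(258,457,.028)];d=(P[0]+P[1]-P[2]-P[3]);print('rails',np.mean(P,0),np.degrees(np.arctan2(d[1],d[0])))
f,g=W(300,180,.0335),W(303,498,.0335);d=f-g;print('fold',(f+g)/2,np.linalg.norm(d),np.degrees(np.arctan2(d[1],d[0])))
move([.46,.315,.254],np.radians(14.3))
E
```

```text
pins [0.5640396  0.19350453 0.035     ] [0.53445887 0.06551241 0.035     ] [0.54924924 0.12950847 0.035     ] 0.13136591094417732 76.98664938790047
rails [0.54887913 0.12823327 0.028     ] 77.30811556822836
fold [0.54860782 0.1283879  0.0335    ] 0.0996004950885585 76.82581476905455
shift(tool,share) [ 0.4247 -0.2631 -0.0019] turn share [ 0.0007 -0.0003 -0.1541] deg [  0.12  -0.06 -27.73]
```

Call:
{"op": "step_arm", "data": {"targets": [{"x": 0.06,"y": -0.037,"z": 0,"wx": 0,"wy": 0,"wz": 0,"hand": 60},{"x": 0.08,"y": -0.05,"z": 0,"wx": 0,"wy": 0,"wz": 0,"hand": 60},{"x": 0.08,"y": -0.05,"z": 0,"wx": 0,"wy": 0,"wz": 0,"hand": 60},{"x": 0.08,"y": -0.05,"z": 0,"wx": 0,"wy": 0,"wz": 0,"hand": 60},{"x": 0.08,"y": -0.05,"z": 0,"wx": 0,"wy": 0,"wz": 0,"hand": 60},{"x": 0.045,"y": -0.026,"z": 0,"wx": 0,"wy": 0,"wz": -0.05,"hand": 60},{"x": 0,"y": 0,"z": 0,"wx": 0,"wy": 0,"wz": -0.052,"hand": 60},{"x": 0,"y": 0,"z": 0,"wx": 0,"wy": 0,"wz": -0.052,"hand": 60},{"x": 0,"y": 0,"z": 0,"wx": 0,"wy": 0,"wz": 0,"hand": 60}]}}

```text
time_s: 11.72
tcp_pos: [0.4584, 0.3172, 0.2509]
orientation: [-0.0, 0.612, 0.79, -0.001]
ft_force: [-0.4, -0.7, 0.2]
opening: 0.0655
grip_force: 0.0
```

```bash
python3 - <<'E'
from h import *
s=sense();print(s['tcp_pos'],s['orientation'].round(4))
c=snap('wrist','w6')
cv2.imwrite('pics/w6c.png',cv2.resize(c['image'][20:260,200:440],None,fx=2.5,fy=2.5,interpolation=cv2.INTER_CUBIC))
E
```

```text
[0.45842092 0.31715878 0.25085377] [-2.000e-04  6.125e-01  7.905e-01 -7.000e-04]
```

View pics/w6c.png

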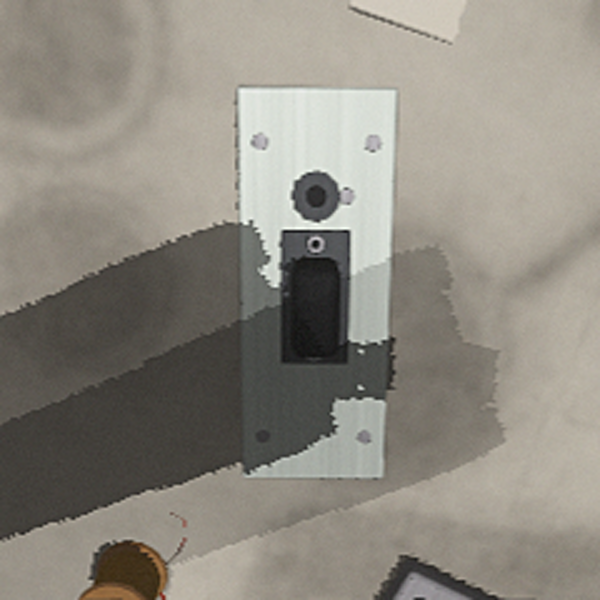

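The bush plate corners are (238,88), (397,90), (383,477) and (244,478); the bush at (316,196) is at the upper (+y) end and the grip block's top is at (316,307).

```bash
python3 - <<'E'
from h import *
c=load('w6'); s=sense()
W=lambda x,y,z: onz(c,200+(x+.5)/2.5-.5,20+(y+.5)/2.5-.5,z)
P=[W(238,88,.017),W(397,90,.017),W(383,477,.017),W(244,478,.017)];d=(P[0]+P[1]-P[2]-P[3]);yaw=np.degrees(np.arctan2(d[1],d[0]))
m=np.mean(P,0);print('plate',m,yaw,np.linalg.norm(d)/2,np.linalg.norm(P[0]-P[1]))
b=W(316,196,.022);k=W(316,308,.057);print('bush',b,(b-m)[:2],'block top',k)
for u,v in((316,290),(316,330)): print(dep(c,200+u/2.5,20+v/2.5))
# tool-y bias ~ +0.8mm (tool y for yaw): 
y=np.array([np.cos(np.radians(yaw-90)),np.sin(np.radians(yaw-90)),0])
t=m+.0008*y; t[2]=.049; print(t); move(t,np.radians(yaw-90))
E
```

```text
plate [0.4521674  0.34579655 0.017     ] 104.02388078567715 0.15780346748218615 0.06052646358175477
bush [0.44226973 0.38464537 0.022     ] [-0.00989767  0.03884882] block top [0.45164431 0.34790652 0.057     ]
[0.45042573 0.35371454 0.05468226]
[0.45405126 0.33979571 0.05660938]
[0.45294355 0.34599041 0.049     ]
shift(tool,share) [0.0592 0.0039 0.404 ] turn share [-0.0004  0.0002  0.0015] deg [-0.07  0.03  0.27]
```

Call:
{"op": "step_arm", "data": {"targets": [{"x": 0.0592,"y": 0.0039,"z": 0.02,"wx": 0,"wy": 0,"wz": 0.0015,"hand": 60},{"x": 0,"y": 0,"z": 0.084,"wx": 0,"wy": 0,"wz": 0,"hand": 60},{"x": 0,"y": 0,"z": 0.1,"wx": 0,"wy": 0,"wz": 0,"hand": 60},{"x": 0,"y": 0,"z": 0.1,"wx": 0,"wy": 0,"wz": 0,"hand": 80},{"x": 0,"y": 0,"z": 0.07,"wx": 0,"wy": 0,"wz": 0,"hand": 100},{"x": 0,"y": 0,"z": 0.03,"wx": 0,"wy": 0,"wz": 0,"hand": 120},{"x": 0,"y": 0,"z": 0,"wx": 0,"wy": 0,"wz": 0,"hand": 150},{"x": 0,"y": 0,"z": 0,"wx": 0,"wy": 0,"wz": 0,"hand": 170}]}}

```text
time_s: 12.78
tcp_pos: [0.4543, 0.3464, 0.0513]
orientation: [0.0, 0.615, 0.789, 0.001]
ft_force: [-0.4, 0.4, 0.6]
opening: 0.0282
grip_force: 0.0
```

```bash
python3 - <<'E'
from h import *
print(sense()['opening'])
move([.45294,.3460,.049],np.radians(14.02))
E
```

```text
0.02816471837618149
shift(tool,share) [-0.0001 -0.0029  0.0046] turn share [ 0.0006 -0.0003  0.0007] deg [ 0.11 -0.06  0.13]
```

Call:
{"op": "step_arm", "data": {"targets": [{"x": 0,"y": -0.002,"z": 0.003,"wx": 0,"wy": 0,"wz": 0,"hand": 190},{"x": 0,"y": 0,"z": 0,"wx": 0,"wy": 0,"wz": 0,"hand": 200},{"x": 0,"y": 0,"z": 0,"wx": 0,"wy": 0,"wz": 0,"hand": 210},{"x": 0,"y": 0,"z": 0,"wx": 0,"wy": 0,"wz": 0,"hand": 230},{"x": 0,"y": 0,"z": 0,"wx": 0,"wy": 0,"wz": 0,"hand": 230}]}}

```text
time_s: 13.4
tcp_pos: [0.4531, 0.346, 0.0492]
orientation: [0.0, 0.614, 0.789, 0.001]
ft_force: [0.8, -0.6, 6.6]
opening: 0.0175
grip_force: 59.3
```

```bash
python3 - <<'E'
from h import *
s=sense();print(s['tcp_pos'],s['orientation'].round(4),s['ft_force'])
E
```

```text
[0.45310845 0.34598061 0.04918869] [1.000e-04 6.144e-01 7.890e-01 8.000e-04] [ 0.76983327 -0.63484346  6.63603658]
```

Call:
{"op": "step_arm", "data": {"targets": [{"x": 0,"y": 0,"z": -0.02,"wx": 0,"wy": 0,"wz": 0,"hand": 230},{"x": 0,"y": 0,"z": -0.05,"wx": 0,"wy": 0,"wz": 0,"hand": 230},{"x": 0,"y": 0,"z": -0.07,"wx": 0,"wy": 0,"wz": 0,"hand": 230},{"x": 0,"y": 0,"z": -0.06,"wx": 0,"wy": 0,"wz": 0.03,"hand": 230},{"x": 0,"y": 0,"z": 0,"wx": 0,"wy": 0,"wz": 0.04,"hand": 230},{"x": 0,"y": 0,"z": 0,"wx": 0,"wy": 0,"wz": 0.04,"hand": 230},{"x": 0,"y": 0,"z": 0,"wx": 0,"wy": 0,"wz": 0.04,"hand": 230},{"x": 0,"y": 0,"z": 0,"wx": 0,"wy": 0,"wz": 0,"hand": 230}]}}

```text
time_s: 14.4
tcp_pos: [0.4521, 0.3452, 0.1481]
orientation: [0.0, 0.781, 0.624, -0.001]
ft_force: [0.3, -0.7, -4.5]
opening: 0.0173
grip_force: 59.0
```

```bash
python3 - <<'E'
from h import *
s=sense();print(s['tcp_pos'],s['orientation'].round(4),s['ft_force'],s['grip_force'])
move([.5497,.1285,.15],np.radians(-13))
E
```

```text
[0.45207214 0.34517915 0.14812505] [ 1.000e-04  7.813e-01  6.242e-01 -6.000e-04] [ 0.26720167 -0.70841966 -4.50684711] 59.008410573005676
shift(tool,share) [-0.3795  0.2861 -0.0035] turn share [-0.0002  0.0004  0.0013] deg [-0.03  0.06  0.24]
```

Call:
{"op": "step_arm", "data": {"targets": [{"x": -0.04,"y": 0.03,"z": 0,"wx": 0,"wy": 0,"wz": 0.0013,"hand": 230},{"x": -0.07,"y": 0.053,"z": 0,"wx": 0,"wy": 0,"wz": 0,"hand": 230},{"x": -0.07,"y": 0.053,"z": 0,"wx": 0,"wy": 0,"wz": 0,"hand": 230},{"x": -0.07,"y": 0.053,"z": 0,"wx": 0,"wy": 0,"wz": 0,"hand": 230},{"x": -0.07,"y": 0.053,"z": 0,"wx": 0,"wy": 0,"wz": 0,"hand": 230},{"x": -0.0595,"y": 0.0441,"z": 0,"wx": 0,"wy": 0,"wz": 0,"hand": 230},{"x": 0,"y": 0,"z": 0,"wx": 0,"wy": 0,"wz": 0,"hand": 230},{"x": 0,"y": 0,"z": 0,"wx": 0,"wy": 0,"wz": 0,"hand": 230}]}}

```text
time_s: 15.4
tcp_pos: [0.5488, 0.1289, 0.1482]
orientation: [-0.0, 0.782, 0.623, -0.0]
ft_force: [-0.5, 0.4, -2.8]
opening: 0.0169
grip_force: 59.1
```

```bash
python3 - <<'E'
from h import *
s=sense();print(s['tcp_pos'],s['orientation'].round(4),s['ft_force'],s['grip_force'],s['joint_pos'].round(2))
c=snap('wrist','w7'); 
cv2.imwrite('pics/w7c.png',cv2.resize(c['image'][0:300,180:460],None,fx=2,fy=2,interpolation=cv2.INTER_CUBIC))
move([.5497,.1285,.095],np.radians(-13))
E
```

```text
[0.54876173 0.12893719 0.14815726] [-3.000e-04  7.822e-01  6.231e-01 -2.000e-04] [-0.53676276  0.37392205 -2.82418085] 59.13701891899109 [-0.76  0.3   0.53  1.78 -0.17  1.1  -0.4 ]
shift(tool,share) [-0.0016  0.0026  0.1063] turn share [-0.0002 -0.      0.0007] deg [-0.04 -0.    0.12]
```

View pics/w7c.png

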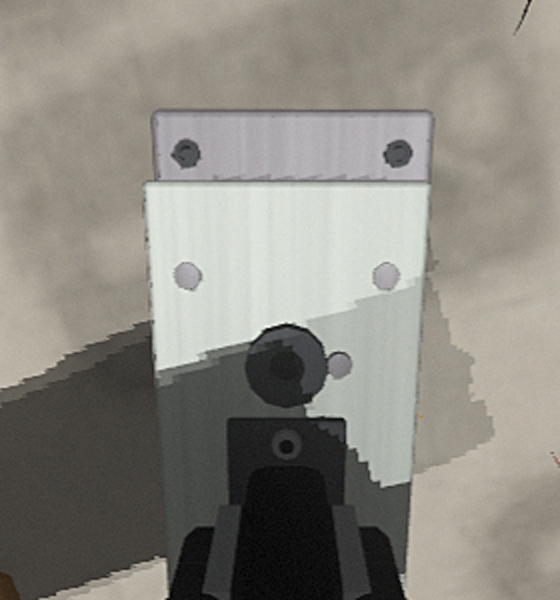

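The crop shows plate end corners at (145,183) and (431,183), and the jig base's far corners at (153,112) and (433,112), with the bush at the far end. I'll compare them in the tool frame.

```bash
python3 - <<'E'
from h import *
c=load('w7'); s=sense(); tp=s['tcp_pos']
R=Rn.from_quat(np.r_[s['orientation'][1:],s['orientation'][0]])
W=lambda x,y,z: (R.inv().apply(onz(c,180+(x+.5)/2-.5,(y+.5)/2-.5,z)-tp)*1e3).round(2)
z=tp[2]-.0492+.017
a,b=W(145,184,z),W(431,184,z);print('plate end',(a+b)/2,b-a)
a,b=W(156.5,375,z),W(417,375,z);print('plate mid',(a+b)/2,b-a)
print('bush',W(287,366,z+.005))
a,b=W(153,112,.02),W(433,112,.02);print('base end',(a+b)/2,b-a)
a,b=W(187,154,.02),W(398,153,.02);print('base screws',(a+b)/2,b-a)
E
```

```text
plate end [78.27  -0.4   32.205] [-4.000e-02  6.048e+01 -5.000e-02]
plate mid [36.17  -0.685 32.205] [ 0.000e+00  6.027e+01 -5.000e-02]
bush [39.75 -0.61 27.2 ]
base end [ 99.135   1.355 128.155] [-7.000e-02  9.347e+01 -7.000e-02]
base screws [ 86.135   1.215 128.15 ] [ 2.700e-01  7.175e+01 -6.000e-02]
```

Call:
{"op": "step_arm", "data": {"targets": [{"x": -0.0016,"y": 0.0026,"z": 0.03,"wx": 0,"wy": 0,"wz": 0.0007,"hand": 230},{"x": 0,"y": 0,"z": 0.05,"wx": 0,"wy": 0,"wz": 0,"hand": 230},{"x": 0,"y": 0,"z": 0.026,"wx": 0,"wy": 0,"wz": 0,"hand": 230},{"x": 0,"y": 0,"z": 0,"wx": 0,"wy": 0,"wz": 0,"hand": 230},{"x": 0,"y": 0,"z": 0,"wx": 0,"wy": 0,"wz": 0,"hand": 230}]}}

```text
time_s: 16.08
tcp_pos: [0.5507, 0.1274, 0.0958]
orientation: [0.0, 0.783, 0.621, 0.0]
ft_force: [0.3, -0.5, -3.9]
opening: 0.0168
grip_force: 59.0
```

Call:
{"op": "step_arm", "data": {"targets": [{"x": 0,"y": 0,"z": 0.004,"wx": 0,"wy": 0,"wz": 0,"hand": 230},{"x": 0,"y": 0,"z": 0.004,"wx": 0,"wy": 0,"wz": 0,"hand": 230},{"x": 0,"y": 0,"z": 0,"wx": 0,"wy": 0,"wz": 0,"hand": 230}]}}

```text
time_s: 16.45
tcp_pos: [0.5502, 0.1273, 0.0913]
orientation: [0.0, 0.784, 0.621, -0.0]
ft_force: [0.1, 0.5, -3.1]
opening: 0.0175
grip_force: 59.0
```

Call:
{"op": "step_arm", "data": {"targets": [{"x": 0.001,"y": -0.001,"z": 0.003,"wx": 0,"wy": 0,"wz": 0,"hand": 230},{"x": 0,"y": 0,"z": 0.004,"wx": 0,"wy": 0,"wz": 0,"hand": 230},{"x": 0,"y": 0,"z": 0,"wx": 0,"wy": 0,"wz": 0,"hand": 230}]}}

```text
time_s: 16.82
tcp_pos: [0.5497, 0.1279, 0.0876]
orientation: [0.0, 0.783, 0.621, -0.0]
ft_force: [-0.9, 0.6, -3.3]
opening: 0.0174
grip_force: 59.0
```

Call:
{"op": "step_arm", "data": {"targets": [{"x": 0,"y": 0,"z": 0.003,"wx": 0,"wy": 0,"wz": 0,"hand": 230},{"x": 0,"y": 0,"z": 0,"wx": 0,"wy": 0,"wz": 0,"hand": 230}]}}

```text
time_s: 17.08
tcp_pos: [0.5498, 0.1279, 0.0862]
orientation: [0.0, 0.784, 0.621, -0.0]
ft_force: [-0.1, -0.1, -1.9]
opening: 0.0171
grip_force: 59.0
```

Call:
{"op": "step_arm", "data": {"targets": [{"x": 0,"y": 0,"z": 0.003,"wx": 0,"wy": 0,"wz": 0,"hand": 230},{"x": 0,"y": 0,"z": 0,"wx": 0,"wy": 0,"wz": 0,"hand": 230}]}}

```text
time_s: 17.32
tcp_pos: [0.5498, 0.1279, 0.0847]
orientation: [0.0, 0.784, 0.621, -0.0]
ft_force: [-0.9, -0.1, -3.8]
opening: 0.0173
grip_force: 59.0
```

Call:
{"op": "step_arm", "data": {"targets": [{"x": 0,"y": 0,"z": 0.003,"wx": 0,"wy": 0,"wz": 0,"hand": 230},{"x": 0,"y": 0,"z": 0,"wx": 0,"wy": 0,"wz": 0,"hand": 230}]}}

```text
time_s: 17.58
tcp_pos: [0.5498, 0.1279, 0.0831]
orientation: [0.0, 0.784, 0.621, -0.0]
ft_force: [0.1, -0.5, -2.7]
opening: 0.0174
grip_force: 59.1
```

Call:
{"op": "step_arm", "data": {"targets": [{"x": 0,"y": 0,"z": 0.002,"wx": 0,"wy": 0,"wz": 0,"hand": 230},{"x": 0,"y": 0,"z": 0,"wx": 0,"wy": 0,"wz": 0,"hand": 230}]}}

```text
time_s: 17.82
tcp_pos: [0.55, 0.1279, 0.0827]
orientation: [-0.0, 0.784, 0.621, 0.0]
ft_force: [-2.2, 0.0, 4.2]
opening: 0.0171
grip_force: 60.1
```

Call:
{"op": "step_arm", "data": {"targets": [{"x": 0,"y": 0,"z": 0.002,"wx": 0,"wy": 0,"wz": 0,"hand": 230},{"x": 0,"y": 0,"z": 0,"wx": 0,"wy": 0,"wz": 0,"hand": 230}]}}

```text
time_s: 18.08
tcp_pos: [0.55, 0.1279, 0.0815]
orientation: [0.0, 0.784, 0.621, 0.0]
ft_force: [-3.0, -0.7, 4.7]
opening: 0.0173
grip_force: 60.3
```

Call:
{"op": "step_arm", "data": {"targets": [{"x": 0,"y": 0,"z": 0.002,"wx": 0,"wy": 0,"wz": 0,"hand": 230},{"x": 0,"y": 0,"z": 0,"wx": 0,"wy": 0,"wz": 0,"hand": 230}]}}

```text
time_s: 18.32
tcp_pos: [0.55, 0.1279, 0.0805]
orientation: [0.0, 0.784, 0.621, 0.0]
ft_force: [-2.8, -1.3, 4.9]
opening: 0.0169
grip_force: 60.4
```

Call:
{"op": "step_arm", "data": {"targets": [{"x": 0,"y": -0.0008,"z": 0.002,"wx": 0,"wy": 0,"wz": 0,"hand": 230},{"x": 0,"y": 0,"z": 0.002,"wx": 0,"wy": 0,"wz": 0,"hand": 230},{"x": 0,"y": 0,"z": 0,"wx": 0,"wy": 0,"wz": 0,"hand": 230}]}}

```text
time_s: 18.7
tcp_pos: [0.55, 0.1279, 0.0788]
orientation: [0.0, 0.784, 0.621, 0.0]
ft_force: [-3.2, -1.4, 6.4]
opening: 0.0167
grip_force: 60.6
```

Call:
{"op": "step_arm", "data": {"targets": [{"x": 0,"y": 0,"z": 0.002,"wx": 0,"wy": 0,"wz": 0,"hand": 230},{"x": 0,"y": 0,"z": 0,"wx": 0,"wy": 0,"wz": 0,"hand": 230}]}}

```text
time_s: 18.95
tcp_pos: [0.55, 0.1279, 0.0778]
orientation: [0.0, 0.784, 0.621, 0.0]
ft_force: [-3.2, -1.3, 8.2]
opening: 0.0171
grip_force: 60.8
```

Call:
{"op": "step_arm", "data": {"targets": [{"x": 0,"y": 0,"z": 0.002,"wx": 0,"wy": 0,"wz": 0,"hand": 230},{"x": 0,"y": 0,"z": 0,"wx": 0,"wy": 0,"wz": 0,"hand": 230}]}}

```text
time_s: 19.2
tcp_pos: [0.55, 0.1279, 0.0772]
orientation: [0.0, 0.784, 0.621, 0.0]
ft_force: [-5.1, -1.8, 11.7]
opening: 0.0171
grip_force: 61.4
```

Call:
{"op": "step_arm", "data": {"targets": [{"x": 0,"y": -0.001,"z": 0.002,"wx": 0,"wy": 0,"wz": 0,"hand": 230},{"x": 0,"y": 0,"z": 0,"wx": 0,"wy": 0,"wz": 0,"hand": 230}]}}

```text
time_s: 19.45
tcp_pos: [0.55, 0.1279, 0.0771]
orientation: [0.0, 0.784, 0.621, 0.001]
ft_force: [-6.6, -3.2, 21.2]
opening: 0.0174
grip_force: 62.8
```

Call:
{"op": "step_arm", "data": {"targets": [{"x": 0,"y": 0,"z": 0.001,"wx": 0,"wy": 0,"wz": 0,"hand": 230},{"x": 0,"y": 0,"z": 0,"wx": 0,"wy": 0,"wz": 0,"hand": 230},{"x": 0,"y": 0,"z": 0,"wx": 0,"wy": 0,"wz": 0,"hand": 230}]}}

```text
time_s: 19.82
tcp_pos: [0.55, 0.1279, 0.0771]
orientation: [0.0, 0.784, 0.621, 0.001]
ft_force: [-10.2, -3.0, 27.2]
opening: 0.0166
grip_force: 63.8
```

```bash
python3 - <<'E'
from h import *
s=sense();print(s['tcp_pos'],s['orientation'].round(4),s['ft_force'],s['torque'])
c=snap('wrist','w8'); snap('top','t8'); 
for d in((260,190),(300,170),(340,190)): print(dep(c,*d).round(4))
cv2.imwrite('pics/w8c.png',cv2.resize(c['image'][0:300,160:480],None,fx=2,fy=2))
E
```

```text
[0.54998751 0.12789222 0.07709402] [1.000e-04 7.837e-01 6.212e-01 1.000e-03] [-10.16834462  -3.04209103  27.20784936] [-0.72816833  2.32104868  0.01931539]
[0.5287 0.1693 0.045 ]
[0.5492 0.1744 0.0455]
[0.5649 0.1623 0.0499]
```

View pics/w8c.png

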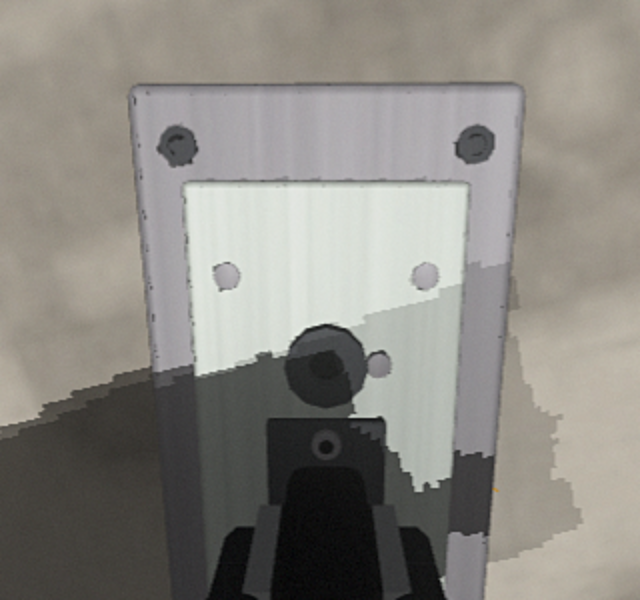

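Call:
{"op": "step_arm", "data": {"targets": [{"x": 0,"y": 0,"z": -0.002,"wx": 0,"wy": 0,"wz": 0,"hand": 230},{"x": 0,"y": 0,"z": 0,"wx": 0,"wy": 0,"wz": 0,"hand": 230},{"x": 0,"y": 0,"z": 0,"wx": 0,"wy": 0,"wz": 0,"hand": 230},{"x": 0,"y": 0,"z": 0,"wx": 0,"wy": 0,"wz": 0,"hand": 230}]}}

```text
time_s: 20.42
tcp_pos: [0.5499, 0.1279, 0.0772]
orientation: [0.0, 0.784, 0.621, 0.001]
ft_force: [-4.2, -2.1, 15.7]
opening: 0.017
grip_force: 61.9
```

```bash
python3 -c "
from workcell import *
print(finish_job())"
```

```text
the job is handed in; nothing more can be done
None
```

I handed the job in at about 20 s: the bone folder lies in the spring nest (gripped with about 23 N), and the bush plate is on both pins with its bush towards the slim one. The arm holds it down with about 16 N, fully home by TCP height and the stiff stop.

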